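# Draw a dose from the bottle-top dispenser

### The arm

A 6-joint arm with a two-finger parallel gripper is mounted at the origin on a cart in front of the work surface, level with it; the furniture and walls round the work are solid. World frame = base frame: x ahead of the robot, y to its left, z up, the work surface at z = 0. Lengths are in m, angles in rad, forces in N, time in s.
With the tool pointing down it reaches from about 0.375 to 0.9 m from the base axis. Payload 3.1 kg.
Tool frame: the origin (TCP) lies between the finger pads; the fingertips stand manip.nose_length ahead of it and the grasp point (between the pads) lies 5 mm behind it (manip.nose_length is the distance from the TCP to the fingertips, in m); z points along the fingers, y is the line along which they close (so a half turn about z gives the same grasp; the last joint's range is limited). The gripper opens to 85 mm and grips with 20 to 120 N. Pads are 22 mm wide; open, the fingers measure 114 mm over their backs; the gripper's body (76 mm by 85 mm) begins 54 mm behind the grasp point. The pads swing forward as they close: fully open they stand 13 mm farther back than shut.
Start: joints at [-1.502, 0.527, 1.433, -0, 1.181, -0.178], TCP at [0.153, -0.606, 0.245] pointing down, gripper open.
Joint ranges: [-3.08, 3.08], [-0.75, 2.2], [0.22, 2.44], [-1.43, 4.57], [0, 2.65], [-2.85, 2.85]. Speed limits (rad/s): [2.79, 2.79, 3.14, 3.14, 3.14, 3.14].

### API

Orientations are given as a unit quaternion [x, y, z, w].
In Python, from station import monitor, eyes, job, manip gives the robot as it stands.
- The arm moves only by the shell command python3 -m pendant 'ROWS' [FORCE]. ROWS is JSON, a list that holds one entry, the list of rows, each a list of 7 numbers: the shift along the tool's x, y, z as a fraction of full scale, then the turn, a rotation vector about the tool's x, y, z as a fraction of full scale, then the opening, from 0 (shut) to 1 (fully open). A call has 1 to 20 rows; each row shifts and turns the commanded pose from where the row before left it, along the tool's axes as they then stand; what a row does not reach is not made up. Full scale, the value 1, is 800 mm for a shift and 0.12 rad for a turn. A row lasts 1/10 s, in which the tool goes at most 50 mm and 8.59 degrees, less where a joint would pass 70% of its speed; a pose out of reach is approached as far as the arm can. A call with a number of a shift or a turn outside -1 to 1 is refused whole. A call with a gripper value outside its range is refused whole. The fingers move at their own pace and stop on an object; FORCE is the grip in N (left out, the last holds). Time passes only in rows, so rows that do not move let the fingers close. It gives the time, the measured TCP pose, the force, the opening and the grip force at its end, in the units of the state.
- monitor.sense(): the state, without advancing time (a new reading comes with each control period).
- eyes.snapshot(name): name is "side" or "top"; returns a dict with "pixels" (400x640x3 uint8, red, green, blue), "depth" (400x640 float32, m along the optical axis (not along the pixel's ray), 0 where there is no reading), "intrinsics" (3x3 intrinsics, pixels), "eye" and "attitude" of the camera in the world. Camera axes: x right, y down, z forward; pixel columns grow to the right and rows downward; lengths in m; the calibration is good to about 2 mm. A picture is of the moment at which its call begins.
- job.sign_off(): hands the job in; it is judged then, once.
The state is a dict: "t": time; "q": joint angles; "qd": joint speeds; "tau": joint torques, N m; "tcp_pos": TCP position; "tool_rot": TCP orientation; "force": force on the tool from outside, world axes, zero at the start; "ft_torque": the same for the moment, N m; "finger_gap": opening from 0.0 (shut) to 1.0 (fully open); "gripper_force": force on a finger pad.
Only numpy, scipy, OpenCV 4.12 (cv2) and the standard library are available. Lean on these libraries where they do the work, as an engineer would, in place of code of your own. Each camera call takes 0.05 s, during which the arm holds its last target. There are 200 camera calls.

### The job

Draw a dose of reagent into the empty glass beaker, the larger of the two that stand on the bench top: stand it on the slotted drip plate in front of the brown dispenser bottle and swing the bottle's spout round so that its tip is over the middle of the beaker. Only then press the plunger on top of the bottle all the way down to its stop and let it come fully back up, and leave the beaker standing there with the spout over it. A stroke with no beaker below the spout would spill on the bench; keep the beaker upright, and do not disturb the other loose things on the bench.

Things in the scene. Friction and masses are not known exactly. Their poses are not given: they have to be found in the camera images.
- dispenser: Fixed dispenser: steel plate 240 x 134 x 8 mm with a brown bottle (87 mm diameter, in a 100 mm ring) that carries a spout and a white barrel (41 mm); 297 mm high. Origin: on the bench under the bottle's vertical axis; z up. The plate spans x -0.176..0.064, y -0.067..0.067; its slotted front, the drip plate, is flat and free from x = -0.17 to -0.07.
- drip_centre (a point): Middle of the slotted drip plate, on its upper face (8 mm above the bench), 118 mm in front (-x of dispenser) of the bottle's axis: directly below the spout's tip when spout is 0.
- spout (a joint): Swivel of the spout round the bottle's axis, rad, -2.3 to 2.3. At 0 it points along -x of dispenser, over the drip plate; positive is counter-clockwise from above: its tip lies at (-0.118 cos q, -0.118 sin q) in that frame. It stays where it is left and takes about 0.06 N m (1 N at the tube) to turn.
- spout_tip (a point): Open lower end of the spout's nozzle, 118 mm from the bottle's axis and 110 mm above the bench. The beaker (rim 79 mm above the bench when it stands on the plate) passes below it.
- spout_grip (a point): Point on the centre line of the spout's level, radial white tube, 85 mm from the bottle's axis, 184 mm above the bench. The tube is round, 10 mm thick, bare from 54 to 110 mm from the axis, then bends down to the nozzle. It can be pinched from above or pushed from its side.
- plunger (a joint): Travel of the sprung plunger, m: 0 is up, 0.018 is down at its stop. It moves straight down and springs back up by itself when let go. It begins to move at about 4 N and takes about 9 N at the stop.
- plunger_top (a point): Centre of the upper face of the plunger's black round head (42 mm diameter, 17 mm high, flat top of 34 mm), on the bottle's axis, 297 mm above the bench when up. It moves down with the plunger.
- beaker_100: The empty glass beaker to be used, open and clear, 57 mm diameter over the rim, 71 mm high, wall about 2 mm, straight sides of about 51 mm diameter; 75 g. Origin: centre of its underside; z up along its axis. It is loose.
- beaker_50: A smaller glass beaker, 48 mm diameter, 59 mm high, with a pale blue filling; not used, loose. Origin: centre of its underside.
- petri_dish: A closed petri dish, 66 mm diameter, 15 mm high; not used, loose. Origin: centre of its underside.
- spare_stopper: A small stopper standing on its head, 24 mm wide, 32 mm high; not used, loose. Origin: centre of its underside.
- label_tape: A roll of tape lying flat, 55 mm diameter, 19 mm high; not used, loose. Origin: centre of its underside.
Mind the look-alikes: they are no part of the job. Leave any black look-alike of the beaker_100 alone.

How it is judged:
By the outcome, as a careful person would: the job done as asked, in the order asked, and still so for the second after the job is handed in, with the robot touching nothing.
It also fails if it takes over 72 s, if anything falls off the work surface, if the arm or the gripper's body presses on something with over 40 N, if the wrist force passes 120 N, or if a joint passes its speed limit or range.

## Working session

There is one attempt and no reset: what is moved stays moved. The work goes in short steps, Python scripts to look and compute and a shell command to move; the robot and the scene stay as the last step left them, time stands still between calls to the robot, and variables do not carry over. Pictures are saved under pics/ and viewed, at most 10 in all, crops included, and the job is handed in when it is done.

```bash
mkdir -p pics; ls
python3 - <<'E'
from station import monitor, eyes, job, manip
import cv2,numpy as np
s=monitor.sense(); print(s['t'],s['tcp_pos'],s['tool_rot'],s['finger_gap'],manip.nose_length)
for n in ('side','top'):
    d=eyes.snapshot(n); cv2.imwrite(f'pics/{n}0.png',d['pixels'][:,:,::-1]); np.savez(f'{n}0.npz',**d)
    print(n,d['eye'],d['attitude'],d['intrinsics'].tolist() if hasattr(d['intrinsics'],'tolist') else d['intrinsics'])
E
```

```text
pics
0.0 [ 0.15265164 -0.60536004  0.24432177] [ 9.92396256e-01  1.23079215e-01  5.35794871e-05 -1.08376107e-03] 1.0010774083582141 0.014
side [-0.02849844  1.37759051  0.9738984 ] [-0.15569497  0.8472704  -0.49728034  0.10297678] [[512.2879060893106, 0.0, 324.8493791735744], [0.0, 512.2879060893106, 205.1125292238128], [0.0, 0.0, 1.0]]
top [0.24689758 0.02034803 1.45086004] [ 0.73930704 -0.66408069  0.07342479 -0.08384942] [[498.4293510442454, 0.0, 327.39419685559517], [0.0, 498.4293510442454, 205.64988618788902], [0.0, 0.0, 1.0]]
```

View pics/side0.png

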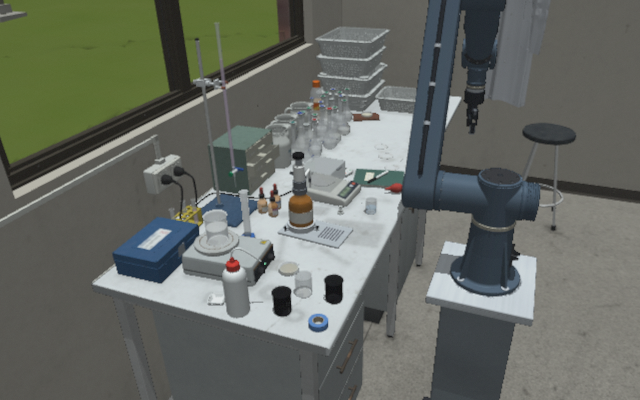

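View pics/top0.png

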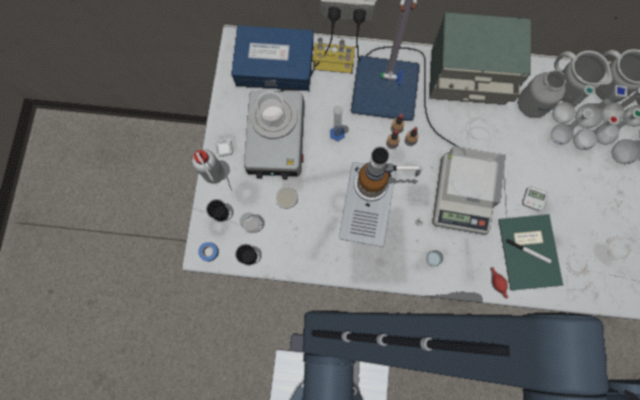

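The side view shows the dispenser at about (300,210), the clear beaker at (303,285) between two black ones at (282,300) and (333,288), and the small beaker at (370,205). In the top view the clear beaker is at (251,223), the drip plate at (366,222), and the spout points right, to about (415,172).

```bash
cat > h.py <<'E'
import numpy as np
from scipy.spatial.transform import Rotation as R
def cloud(d):
    K=d['intrinsics'];z=d['depth'];v,u=np.mgrid[:z.shape[0],:z.shape[1]]
    P=np.stack([(u-K[0,2])/K[0,0]*z,(v-K[1,2])/K[1,1]*z,z],-1)
    return P@R.from_quat(d['attitude']).as_matrix().T+d['eye']
def proj(d,p):
    c=(np.atleast_2d(p)-d['eye'])@R.from_quat(d['attitude']).as_matrix();q=c@np.array(d['intrinsics']).T
    return q[:,:2]/q[:,2:]
def ray(d,uv,z):
    K=np.array(d['intrinsics']);r=R.from_quat(d['attitude']).as_matrix()@np.linalg.solve(K,[uv[0],uv[1],1])
    return d['eye']+r*(z-d['eye'][2])/r[2]
E
python3 - <<'E'
from h import *
import cv2
t=dict(np.load('top0.npz'));s=dict(np.load('side0.npz'))
for n,d in(('top',t),('side',s)):
    P=cloud(d); ok=d['depth']>0
    def reg(nm,u0,u1,v0,v1,zl,zh):
        p=P[v0:v1,u0:u1][ok[v0:v1,u0:u1]]; p=p[(p[:,2]>zl)&(p[:,2]<zh)]
        if len(p): print(n,nm,len(p),p.min(0).round(3),p.max(0).round(3),p.mean(0).round(3))
    if n=='top':
        reg('beaker',236,268,208,236,.01,.1);reg('plunger',365,395,140,170,.27,.32);reg('spout',385,425,160,185,.15,.22);reg('plate',335,395,195,250,.004,.015)
        reg('petri',270,300,185,210,.007,.1); reg('small',424,446,248,270,.01,.1);reg('blkA',205,232,198,224,.02,.1);reg('blkB',234,262,242,268,.02,.1)
        reg('bench',300,330,220,260,-.05,.05)
    else:
        reg('beaker',292,315,268,298,.01,.1);reg('plunger',285,310,148,165,.27,.32);reg('spout',290,330,165,200,.15,.22);reg('bench',330,345,260,270,-.05,.05)
for n,d,b in(('top',t,(190,130,440,280)),('side',s,(260,140,400,335))):
    a,c,e,f=b; im=d['pixels'][c:f,a:e,::-1]; k=3
    cv2.imwrite(f'pics/{n}1.png',cv2.resize(im,None,fx=k,fy=k,interpolation=cv2.INTER_CUBIC))
E
```

```text
top beaker 233 [0.466 0.247 0.01 ] [0.537 0.313 0.077] [0.495 0.278 0.048]
top plunger 253 [ 0.627 -0.082  0.28 ] [ 0.672 -0.04   0.305] [ 0.647 -0.061  0.296]
top spout 202 [ 0.641 -0.184  0.15 ] [ 0.665 -0.085  0.202] [ 0.655 -0.129  0.188]
top plate 2015 [ 0.45  -0.147  0.004] [0.624 0.038 0.015] [ 0.539 -0.055  0.009]
top petri 396 [0.551 0.15  0.007] [0.622 0.229 0.023] [0.584 0.185 0.015]
top small 263 [ 0.425 -0.286  0.01 ] [ 0.47  -0.239  0.063] [ 0.449 -0.263  0.036]
top blkA 227 [0.489 0.344 0.021] [0.545 0.4   0.078] [0.519 0.374 0.052]
top blkB 185 [0.371 0.243 0.021] [0.426 0.3   0.078] [0.401 0.274 0.055]
top bench 1196 [ 0.407  0.038 -0.012] [0.531 0.136 0.012] [0.469 0.087 0.   ]
side beaker 463 [0.467 0.18  0.011] [0.572 0.308 0.074] [0.496 0.277 0.044]
side plunger 102 [ 0.629 -0.078  0.27 ] [ 0.67  -0.035  0.301] [ 0.647 -0.051  0.29 ]
side spout 311 [ 0.624 -0.181  0.15 ] [ 0.683 -0.031  0.22 ] [ 0.646 -0.06   0.183]
side bench 150 [ 0.42   0.071 -0.006] [0.482 0.137 0.004] [ 0.452  0.103 -0.001]
```

View pics/top1.png

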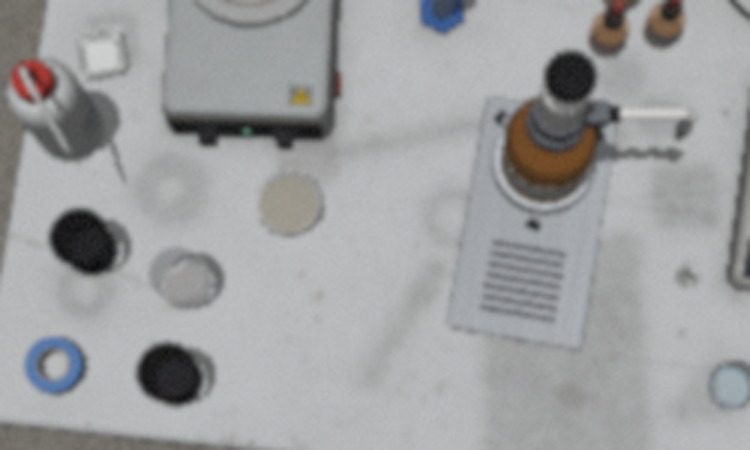

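View pics/side1.png

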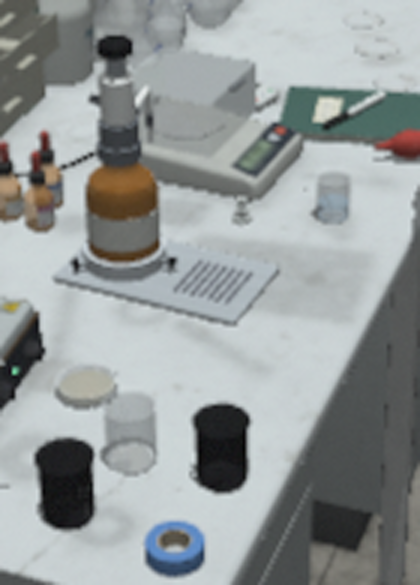

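Top crop: the clear beaker is at about (187,278), the plate corners at (453,327), (580,348), (612,115) and (488,97), and the spout runs right from (600,115) to (685,120). Side crop: the beaker's rim is at about (130,402) and its base at (130,458). Both neighbours are black.

Run:
```python
from h import *
from scipy.optimize import least_squares
t=dict(np.load('top0.npz'));s=dict(np.load('side0.npz'))
c=[ray(t,(190+u/3,130+v/3),.008) for u,v in((453,327),(580,348),(612,112),(488,97))]
c=np.array(c);print('corners',c.round(4).tolist())
fr=(c[0]+c[1])/2;bk=(c[2]+c[3])/2;ax=fr-bk;print('front dir',(ax/np.linalg.norm(ax)).round(4),np.linalg.norm(ax),'w',np.linalg.norm(c[0]-c[1]),'origin est',(bk+ax*64/240).round(4),(fr-ax*176/240).round(4), 'acrossdir',((c[1]-c[0])/np.linalg.norm(c[1]-c[0])).round(4))
# cloud fits
Pt=cloud(t);Ps=cloud(s)
def sel(P,cx,cy,r,zl,zh):
    p=P.reshape(-1,3);return p[(np.hypot(p[:,0]-cx,p[:,1]-cy)<r)&(p[:,2]>zl)&(p[:,2]<zh)]
for n,P in(('top',Pt),('side',Ps)):
    for nm,cx,cy,r,zl,zh in(('plunger top',.648,-.061,.03,.288,.31),('barrel',.648,-.061,.03,.22,.26),('bottle',.648,-.061,.06,.05,.1),('rim',.495,.278,.045,.062,.085),('wall',.495,.278,.045,.015,.062)):
        p=sel(P,cx,cy,r,zl,zh)
        if len(p)<8: print(n,nm,len(p));continue
        f=least_squares(lambda x:np.hypot(p[:,0]-x[0],p[:,1]-x[1])-x[2],[cx,cy,.025],loss='soft_l1',f_scale=.002)
        lo,hi=np.percentile(p,[2,98],axis=0);print(n,nm,len(p),f.x.round(4),'mid',((lo+hi)/2).round(4),(hi-lo).round(3), 'z',np.percentile(p[:,2],95).round(3))
    p=P.reshape(-1,3);d=np.hypot(p[:,0]-.648,p[:,1]+.061);q=p[(d>.056)&(d<.112)&(p[:,2]>.165)&(p[:,2]<.2)&(p[:,1]<-.1)&(abs(p[:,0]-.65)<.06)]
    print(n,'spout',len(q),q.mean(0).round(4),np.percentile(q[:,2],[5,50,95]).round(3),np.polyfit(q[:,1],q[:,0],1).round(4))
# triangulate beaker base and rim from pixels
def tri(a,b):
    A=[];y=[]
    rs=[]
    for d,uv in((t,a),(s,b)):
        r=R.from_quat(d['attitude']).as_matrix()@np.linalg.solve(np.array(d['intrinsics']),[*uv,1]);r/=np.linalg.norm(r)
        M=np.eye(3)-np.outer(r,r);A.append(M);y.append(M@d['eye'])
    x=np.linalg.lstsq(np.vstack(A),np.hstack(y),rcond=None)[0];return x.round(4)
print('rim',tri((190+180/3,130+275/3),(260+130/3,140+402/3)),'base',tri((190+192/3,130+282/3),(260+130/3,140+458/3)))
print('plunger',tri((190+570/3,130+77/3),(260+115/3,140+45/3)))
for p in([.495,.278,.071],[.495,.278,0]): print(p,(proj(t,p)[0]-[190,130])*3,(proj(s,p)[0]-[260,140])*3)
```

```text
corners [[0.4771, 0.0092, 0.008], [0.4698, -0.1155, 0.008], [0.7117, -0.1278, 0.008], [0.7142, -0.0022, 0.008]]
front dir [-0.9988  0.0494  0.    ] 0.23978864599688987 w 0.12494722378432722 origin est [ 0.6491 -0.0618  0.008 ] [ 0.6491 -0.0618  0.008 ] acrossdir [-0.0587 -0.9983  0.    ]
top plunger top 241 [ 0.6476 -0.0615  0.0152] mid [ 0.6481 -0.0617  0.2962] [0.038 0.039 0.012] z 0.301
top barrel 114 [ 0.6494 -0.0619  0.0193] mid [ 0.6391 -0.0607  0.24  ] [0.021 0.037 0.037] z 0.257
top bottle 138 [ 0.649  -0.0619  0.0435] mid [ 0.6226 -0.0585  0.0757] [0.036 0.079 0.047] z 0.098
top rim 91 [0.4927 0.2754 0.0262] mid [0.4937 0.275  0.0695] [0.053 0.053 0.013] z 0.075
top wall 130 [0.4923 0.2754 0.0247] mid [0.4923 0.2755 0.0383] [0.05  0.049 0.045] z 0.059
top spout 85 [ 0.657  -0.1445  0.1881] [0.184 0.188 0.192] [-0.1004  0.6425]
side plunger top 67 [ 0.6498 -0.0545  0.0154] mid [ 0.6489 -0.056   0.294 ] [0.038 0.039 0.011] z 0.298
side barrel 138 [ 0.649  -0.0575  0.0173] mid [ 0.6515 -0.0516  0.2388] [0.044 0.029 0.036] z 0.256
side bottle 300 [ 0.6511 -0.0609  0.0434] mid [ 0.6451 -0.0415  0.0753] [0.077 0.055 0.047] z 0.097
side rim 91 [0.4949 0.2777 0.0262] mid [0.4957 0.277  0.0675] [0.052 0.056 0.011] z 0.072
side wall 326 [0.4949 0.2773 0.0251] mid [0.494  0.2775 0.0391] [0.049 0.055 0.045] z 0.061
side spout 21 [ 0.6588 -0.1495  0.185 ] [0.169 0.187 0.19 ] [-0.1511  0.6362]
rim [0.4917 0.2712 0.0677] base [ 0.4968  0.2706 -0.003 ]
plunger [ 0.6479 -0.0624  0.2892]
[0.495, 0.278, 0.071] [172.30859938 267.65441768] [126.40450028 403.03328802]
[0.495, 0.278, 0] [183.76034796 281.67523144] [129.32697697 460.55087544]
```

```bash
cat > plan.py <<'E'
# usage: plan.py x y z [rows]  -> straight move in tool fractions per row
import sys
from h import *
from station import monitor
s=monitor.sense();M=R.from_quat(s['tool_rot']).as_matrix()
print('t',round(s['t'],2),'pos',s['tcp_pos'].round(4),'yaw',np.arctan2(M[1,0],M[0,0]).round(4),'tilt',M[:,2].round(4),'F',np.round(s['force'],1),'gap',round(s['finger_gap'],3),'q',np.round(s['q'],2))
p=s['tcp_pos']
for w in ' '.join(sys.argv[1:]).split('/'):
    w=[float(a) for a in w.split()]
    if len(w)<3: continue
    d=M.T@(np.array(w[:3])-p);n=int(w[3]) if len(w)>3 else int(np.ceil(np.linalg.norm(d)/.04));p=np.array(w[:3])
    print('->',w[:3],n,'rows of',(d/.8/n).round(5))
E
python3 -m pendant '[[[0,0,0,0,0,-1,1],[0,0,0,0,0,-1,1],[0,0,0,0,0,-1,1],[0,0,0,0,0,-1,1],[0,0,0,0,0,-1,1],[0,0,0,0,0,-1,1],[0,0,0,0,0,-1,1],[0,0,0,0,0,-1,1],[0,0,0,0,0,-1,1],[0,0,0,0,0,-1,1],[0,0,0,0,0,-1,1],[0,0,0,0,0,-1,1],[0,0,0,0,0,-1,1],[0,0,0,0,0,-1,1],[0,0,0,0,0,-1,1],[0,0,0,0,0,-1,1],[0,0,0,0,0,-1,1],[0,0,0,0,0,-0.57,1],[0,0,0,0,0,0,1]]]' 30
python3 plan.py 0.45 -0.25 0.245 / 0.4935 0.2762 0.18 / 0.4935 0.2762 0.037
```

```text
t: 2.0
tcp_pos: [0.1527, -0.6057, 0.2448]
tool_rot: [0.383, 0.924, 0.001, -0.0]
force: [0.5, 0.6, -0.1]
finger_gap: 1.001
gripper_force: 0.0
t 2.0 pos [ 0.1527 -0.6057  0.2448] yaw 2.355 tilt [-1.0e-04  1.2e-03 -1.0e+00] F [ 0.5  0.6 -0.1] gap 1.001 q [-1.5   0.53  1.43  0.    1.18 -2.29]
-> [0.45, -0.25, 0.245] 12 rows of [4.350e-03 4.809e-02 2.000e-05]
-> [0.4935, 0.2762, 0.18] 14 rows of [0.03051 0.03593 0.00586]
-> [0.4935, 0.2762, 0.037] 4 rows of [-4.000e-05 -4.000e-05  4.469e-02]
```

```bash
python3 -m pendant '[[[0.00435,0.0481,0,0,0,0,1],[0.00435,0.0481,0,0,0,0,1],[0.00435,0.0481,0,0,0,0,1],[0.00435,0.0481,0,0,0,0,1],[0.00435,0.0481,0,0,0,0,1],[0.00435,0.0481,0,0,0,0,1],[0.00435,0.0481,0,0,0,0,1],[0.00435,0.0481,0,0,0,0,1],[0.00435,0.0481,0,0,0,0,1],[0.00435,0.0481,0,0,0,0,1],[0.00435,0.0481,0,0,0,0,1],[0.00435,0.0481,0,0,0,0,1]]]' && python3 -m pendant '[[[0.0305,0.0359,0.0059,0,0,0,1],[0.0305,0.0359,0.0059,0,0,0,1],[0.0305,0.0359,0.0059,0,0,0,1],[0.0305,0.0359,0.0059,0,0,0,1],[0.0305,0.0359,0.0059,0,0,0,1],[0.0305,0.0359,0.0059,0,0,0,1],[0.0305,0.0359,0.0059,0,0,0,1],[0.0305,0.0359,0.0059,0,0,0,1],[0.0305,0.0359,0.0059,0,0,0,1],[0.0305,0.0359,0.0059,0,0,0,1],[0.0305,0.0359,0.0059,0,0,0,1],[0.0305,0.0359,0.0059,0,0,0,1],[0.0305,0.0359,0.0059,0,0,0,1],[0.0305,0.0359,0.0059,0,0,0,1],[0,0,0,0,0,0,1],[0,0,0,0,0,0,1]]]'
python3 plan.py 0.4937 0.2764 0.105 4 / 0.4937 0.2764 0.037 4
```

```text
t: 3.2
tcp_pos: [0.4509, -0.2489, 0.2453]
tool_rot: [0.384, 0.923, 0.0, -0.0]
force: [0.1, -1.3, -0.6]
finger_gap: 0.995
gripper_force: 0.0
t: 4.8
tcp_pos: [0.4928, 0.2761, 0.1787]
tool_rot: [0.383, 0.924, -0.001, -0.0]
force: [0.4, 0.1, 0.0]
finger_gap: 1.002
gripper_force: 0.0
t 4.8 pos [0.4928 0.2761 0.1787] yaw 2.3562 tilt [-1.e-03 -7.e-04 -1.e+00] F [0.4 0.1 0. ] gap 1.002 q [ 0.31  0.53  1.65 -0.    0.96 -0.47]
-> [0.4937, 0.2764, 0.105] 4 rows of [-0.00013  0.0003   0.02304]
-> [0.4937, 0.2764, 0.037] 4 rows of [-0.000e+00  3.000e-05  2.125e-02]
```

```bash
python3 -m pendant '[[[0,0,0.023,0,0,0,1],[0,0,0.023,0,0,0,1],[0,0,0.023,0,0,0,1],[0,0,0.023,0,0,0,1],[0,0,0.0212,0,0,0,1],[0,0,0.0212,0,0,0,1],[0,0,0.0212,0,0,0,1],[0,0,0.0212,0,0,0,1],[0,0,0,0,0,0,1],[0,0,0,0,0,0,0.7],[0,0,0,0,0,0,0.6],[0,0,0,0,0,0,0.5],[0,0,0,0,0,0,0.4],[0,0,0,0,0,0,0.4],[0,0,0,0,0,0,0.4],[0,0,0,0,0,0,0.4]]]' 25
python3 plan.py
```

```text
t: 6.4
tcp_pos: [0.4939, 0.2755, 0.0391]
tool_rot: [0.383, 0.924, 0.0, 0.001]
force: [-0.2, -1.9, 6.7]
finger_gap: 0.595
gripper_force: 24.3
t 6.4 pos [0.4939 0.2755 0.0391] yaw 2.3556 tilt [ 1.8e-03  1.0e-04 -1.0e+00] F [-0.2 -1.9  6.7] gap 0.595 q [ 0.31  0.76  1.72 -0.    0.66 -0.47]
```

```bash
python3 -m pendant '[[[0,0,-0.01,0,0,0,0.4],[0,0,-0.03,0,0,0,0.4],[0,0,-0.035,0,0,0,0.4],[0,0,-0.035,0,0,0,0.4],[0,0,-0.035,0,0,0,0.4],[0,0,0,0,0,0,0.4],[0,0,0,0,0,0,0.4]]]'
python3 plan.py 0.5314 -0.0547 0.15 12 / 0.5314 -0.0547 0.075 4
python3 - <<'E'
from h import *
from station import eyes,monitor
import cv2
d=eyes.snapshot('side');x,y,_=monitor.sense()['tcp_pos']
u,v=proj(d,[x,y,.12])[0].astype(int)
cv2.imwrite('pics/lift.png',cv2.resize(d['pixels'][v-60:v+60,u-70:u+70,::-1],None,fx=4,fy=4,interpolation=2));print(u,v)
E
```

```text
t: 7.1
tcp_pos: [0.4933, 0.2757, 0.1545]
tool_rot: [0.383, 0.924, 0.001, 0.001]
force: [-0.3, 0.1, -1.2]
finger_gap: 0.599
gripper_force: 25.8
t 7.1 pos [0.4933 0.2757 0.1545] yaw 2.3554 tilt [ 1.3e-03  6.0e-04 -1.0e+00] F [-0.3  0.1 -1.2] gap 0.599 q [ 0.31  0.57  1.67  0.    0.9  -0.47]
-> [0.5314, -0.0547, 0.15] 12 rows of [-0.02716 -0.02151  0.00045]
-> [0.5314, -0.0547, 0.075] 4 rows of [ 1.000e-05 -3.000e-05  2.344e-02]
302 260
```

View pics/lift.png

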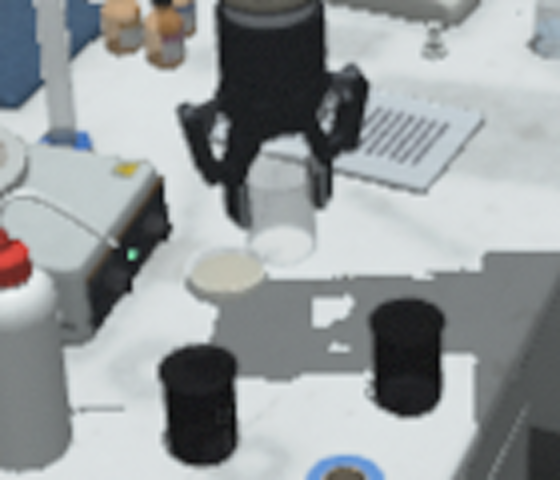

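The beaker is lifted upright in the fingers, with its rim at (281,165) and base at (281,245). The black beakers and petri dish haven't moved. Carrying it to the plate.

```bash
python3 -m pendant '[[[-0.015,-0.011,0,0,0,0,0.4],[-0.0275,-0.0215,0.0005,0,0,0,0.4],[-0.0275,-0.0215,0.0005,0,0,0,0.4],[-0.0275,-0.0215,0.0005,0,0,0,0.4],[-0.0275,-0.0215,0.0005,0,0,0,0.4],[-0.0275,-0.0215,0.0005,0,0,0,0.4],[-0.0275,-0.0215,0.0005,0,0,0,0.4],[-0.0275,-0.0215,0.0005,0,0,0,0.4],[-0.0275,-0.0215,0.0005,0,0,0,0.4],[-0.0275,-0.0215,0.0005,0,0,0,0.4],[-0.0275,-0.0215,0.0005,0,0,0,0.4],[-0.0275,-0.0215,0.0005,0,0,0,0.4],[-0.0075,-0.0105,0.0005,0,0,0,0.4],[0,0,0.03,0,0,0,0.4],[0,0,0.03,0,0,0,0.4],[0,0,0.03,0,0,0,0.4],[0,0,0,0,0,0,0.4],[0,0,0,0,0,0,0.4],[0,0,0,0,0,0,0.4]]]'
python3 plan.py 0.5314 -0.0547 0.049 4
python3 - <<'E'
from h import *
from station import eyes,monitor
from scipy.optimize import least_squares
import cv2
x,y,z=monitor.sense()['tcp_pos']
d=eyes.snapshot('side');im=d['pixels'][:,:,::-1].copy()
for c,(px,py) in {(0,0,255):(x,y),(0,255,0):(.5314,-.0547)}.items():
    u,v=proj(d,[px,py,.008])[0]; print(u,v)
u,v=proj(d,[x,y,.05])[0].astype(int)
cv2.imwrite('pics/over.png',cv2.resize(im[v-60:v+60,u-70:u+70],None,fx=4,fy=4,interpolation=2));print(u,v)
p=cloud(d)[d['depth']>0];k=(np.hypot(p[:,0]-x,p[:,1]-y)<.045)&(p[:,2]>z-.036)&(p[:,2]<z-.018);p=p[k]
f=least_squares(lambda a:np.hypot(p[:,0]-a[0],p[:,1]-a[1])-.0255,[x,y],loss='soft_l1',f_scale=.002);print(len(p),f.x-[x,y])
E
```

```text
t: 9.05
tcp_pos: [0.5313, -0.0543, 0.0777]
tool_rot: [0.383, 0.924, 0.0, 0.001]
force: [-0.7, 0.2, -0.8]
finger_gap: 0.598
gripper_force: 25.9
t 9.05 pos [ 0.5313 -0.0543  0.0777] yaw 2.3554 tilt [ 1.1e-03 -3.0e-04 -1.0e+00] F [-0.7  0.2 -0.8] gap 0.598 q [-0.31  0.67  1.79  0.    0.68 -1.1 ]
-> [0.5314, -0.0547, 0.049] 4 rows of [-9.00e-05 -7.00e-05  8.98e-03]
331.2437697798113 233.43759711263172
331.2560882259456 233.380573741659
331 223
60 [0.00085021 0.00059363]
```

View pics/over.png

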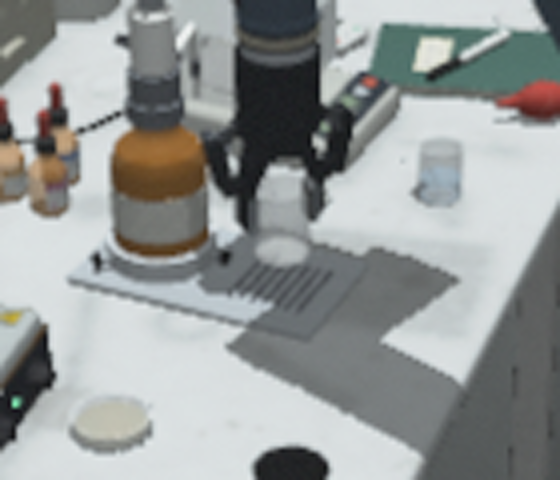

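The beaker is centred over the slots: its base at (283,250) is above the slot area at about (285,285). The in-hand offset is about 1 mm. Lowering gently.

```bash
python3 -m pendant '[[[0,0,0.01,0,0,0,0.4],[0,0,0.01,0,0,0,0.4],[0,0,0.008,0,0,0,0.4],[0,0,0.004,0,0,0,0.4],[0,0,0.002,0,0,0,0.4],[0,0,0,0,0,0,0.4],[0,0,0,0,0,0,0.4]]]'
python3 plan.py
```

```text
t: 9.8
tcp_pos: [0.531, -0.0543, 0.0498]
tool_rot: [0.383, 0.924, 0.0, 0.0]
force: [0.3, 0.7, -0.9]
finger_gap: 0.601
gripper_force: 25.9
t 9.8 pos [ 0.531  -0.0543  0.0498] yaw 2.3552 tilt [ 1.e-04 -0.e+00 -1.e+00] F [ 0.3  0.7 -0.9] gap 0.601 q [-0.31  0.72  1.8   0.    0.62 -1.1 ]
```

```bash
python3 -m pendant '[[[0,0,0.0025,0,0,0,0.4],[0,0,0,0,0,0,0.4],[0,0,0,0,0,0,0.4]]]'
python3 -m pendant '[[[0,0,0.002,0,0,0,0.4],[0,0,0,0,0,0,0.4],[0,0,0,0,0,0,0.4]]]'
```

```text
t: 10.1
tcp_pos: [0.5309, -0.0543, 0.0479]
tool_rot: [0.383, 0.924, 0.0, 0.0]
force: [-1.0, 0.7, -0.1]
finger_gap: 0.603
gripper_force: 25.9
t: 10.4
tcp_pos: [0.5312, -0.0545, 0.0471]
tool_rot: [0.383, 0.924, -0.0, 0.001]
force: [-0.4, -0.3, 4.9]
finger_gap: 0.599
gripper_force: 25.2
```

```bash
python3 -m pendant '[[[0,0,0,0,0,0,0.65],[0,0,0,0,0,0,0.8],[0,0,0,0,0,0,1],[0,0,0,0,0,0,1],[0,0,0,0,0,0,1],[0,0,-0.015,0,0,0,1],[0,0,-0.04,0,0,0,1],[0,0,-0.05,0,0,0,1],[0,0,-0.05,0,0,0,1],[0,0,-0.05,0,0,0,1],[0,0,-0.05,0,0,0,1],[0,0,0,0,0,1,0.5],[0,0,0,0,0,1,0.5],[0,0,0,0,0,1,0.5],[0,0,0,0,0,1,0.5],[0,0,0,0,0,1,0.5],[0,0,0,0,0,0.73,0.5],[0,0,0,0,0,0,0.5],[0,0,0,0,0,0,0.5]]]'
python3 plan.py 0.535 -0.152 0.25 / 0.6576 -0.1489 0.25 / 0.6576 -0.1489 0.179
python3 - <<'E'
from h import *
from station import eyes
import cv2
from scipy.optimize import least_squares
for n in('side','top'):
    d=eyes.snapshot(n);p=cloud(d)[d['depth']>0]
    q=p[(np.hypot(p[:,0]-.531,p[:,1]+.055)<.045)&(p[:,2]>.02)&(p[:,2]<.085)]
    if len(q)>10:
        f=least_squares(lambda a:np.hypot(q[:,0]-a[0],q[:,1]-a[1])-.026,[.531,-.055],loss='soft_l1',f_scale=.002);print(n,len(q),f.x.round(4),q[:,2].max())
    if n=='side':
        u,v=proj(d,[.531,-.055,.1])[0].astype(int);cv2.imwrite('pics/placed.png',cv2.resize(d['pixels'][v-70:v+50,u-70:u+70,::-1],None,fx=4,fy=4,interpolation=2))
E
```

```text
t: 12.3
tcp_pos: [0.5307, -0.0542, 0.2507]
tool_rot: [0.671, 0.741, 0.0, 0.0]
force: [-1.4, 0.4, 0.3]
finger_gap: 0.499
gripper_force: 0.0
t 12.3 pos [ 0.5307 -0.0542  0.2507] yaw 1.6695 tilt [ 4.e-04 -1.e-04 -1.e+00] F [-1.4  0.4  0.3] gap 0.499 q [-0.31  0.4   1.66 -0.    1.09 -0.41]
-> [0.535, -0.152, 0.25] 3 rows of [-0.04072 -0.00225  0.0003 ]
-> [0.6576, -0.1489, 0.25] 4 rows of [-2.810e-03  3.822e-02  1.000e-05]
-> [0.6576, -0.1489, 0.179] 2 rows of [ 1.000e-05 -2.000e-05  4.437e-02]
side 303 [ 0.5314 -0.0522] 0.08148332886047127
```

View pics/placed.png

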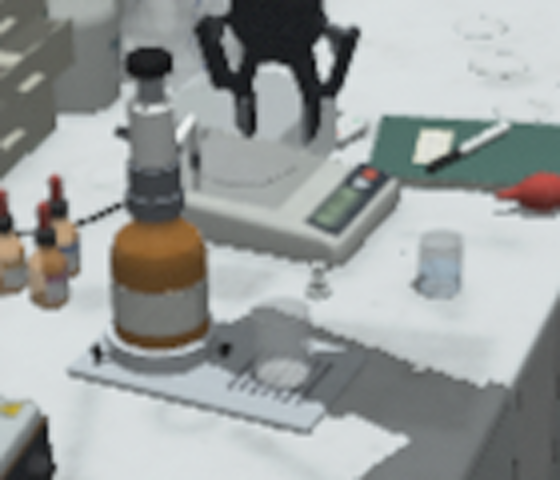

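The beaker stands upright on the slots at about (283,345), near (0.531,-0.053). Now to the spout.

```bash
python3 -m pendant '[[[-0.0407,-0.0022,0,0,0,0,0.5],[-0.0407,-0.0022,0,0,0,0,0.5],[-0.0407,-0.0022,0,0,0,0,0.5],[-0.0028,0.038,0,0,0,0,0.5],[-0.0028,0.038,0,0,0,0,0.5],[-0.0028,0.038,0,0,0,0,0.5],[-0.0028,0.038,0,0,0,0,0.5],[0,0,0,0,0,0,0.5],[0,0,0,0,0,0,0.5],[0,0,0,0,0,0,0.5]]]'
python3 plan.py  0.6576 -0.1489 0.179 4
python3 - <<'E'
from h import *
from station import eyes
import cv2
d=eyes.snapshot('top');u,v=proj(d,[.64,-.12,.18])[0].astype(int);cv2.imwrite('pics/pre.png',cv2.resize(d['pixels'][v-60:v+60,u-70:u+70,::-1],None,fx=4,fy=4,interpolation=2))
p=cloud(d)[d['depth']>0];q=p[(abs(p[:,0]-.656)<.03)&(p[:,2]>.178)&(p[:,2]<.196)&(p[:,1]<-.115)&(p[:,1]>-.19)];print(len(q))
E
```

```text
t: 13.4
tcp_pos: [0.6558, -0.1489, 0.2498]
tool_rot: [0.672, 0.741, -0.0, -0.001]
force: [0.4, 0.6, 0.3]
finger_gap: 0.499
gripper_force: 0.0
t 13.4 pos [ 0.6558 -0.1489  0.2498] yaw 1.6679 tilt [-1.9e-03  6.0e-04 -1.0e+00] F [0.4 0.6 0.3] gap 0.499 q [-0.39  0.59  1.3  -0.    1.26 -0.49]
-> [0.6576, -0.1489, 0.179] 4 rows of [-6.000e-05  6.100e-04  2.214e-02]
0
```

View pics/pre.png

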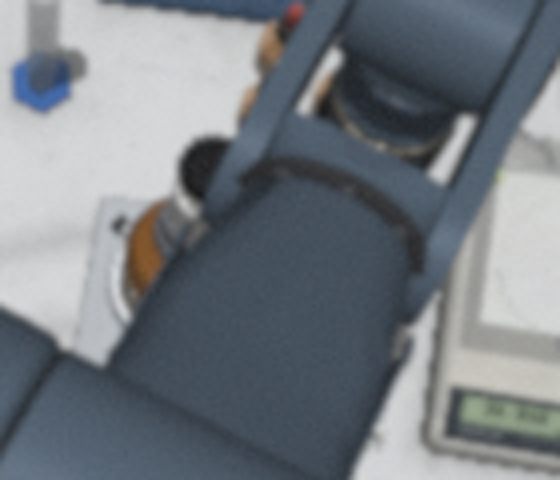

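The arm covers the spout from above, and the plunger at (207,165) is just beside the forearm. Descending while I watch the force.

```bash
python3 -m pendant '[[[0,0.001,0.0222,0,0,0,0.5],[0,0.001,0.0222,0,0,0,0.5],[0,0,0,0,0,0,0.5]]]' && python3 -m pendant '[[[0,0,0.0222,0,0,0,0.5],[0,0,0.0222,0,0,0,0.5],[0,0,0,0,0,0,0.5],[0,0,0,0,0,0,0.3],[0,0,0,0,0,0,0.15],[0,0,0,0,0,0,0],[0,0,0,0,0,0,0],[0,0,0,0,0,0,0],[0,0,0,0,0,0,0]]]' 20
python3 plan.py
python3 - <<'E'
import numpy as np
from h import *
from station import monitor
s=monitor.sense();ax=np.array([.6492,-.0613]);d=s['tcp_pos'][:2]-ax;r=np.hypot(*d)
print('r',r,'ang',np.arctan2(d[1],d[0]),'front ang',np.arctan2(.054,-.9985))
E
```

```text
t: 13.75
tcp_pos: [0.656, -0.1484, 0.2124]
tool_rot: [0.672, 0.74, -0.001, -0.003]
force: [-1.3, -0.1, -0.0]
finger_gap: 0.503
gripper_force: 0.0
t: 14.65
tcp_pos: [0.6592, -0.1494, 0.1807]
tool_rot: [0.672, 0.741, 0.0, 0.001]
force: [-0.8, -0.1, 7.2]
finger_gap: 0.107
gripper_force: 20.8
t 14.65 pos [ 0.6592 -0.1494  0.1807] yaw 1.6679 tilt [ 0.0021 -0.0012 -1.    ] F [-0.8 -0.1  7.2] gap 0.107 q [-0.39  0.67  1.36 -0.    1.12 -0.48]
r 0.0887083656540902 ang -1.4577313798586478 front ang 3.0875641644816274
```

```bash
python3 -m pendant '[[[0.0007,-0.0107,0,0,0,0.805,0],[0.0007,-0.0107,0,0,0,0.805,0],[0.0007,-0.0107,0,0,0,0.805,0],[0.0007,-0.0107,0,0,0,0.805,0],[0.0007,-0.0107,0,0,0,0.805,0],[0,0,0,0,0,0,0]]]'
python3 - <<'E'
import numpy as np
from station import monitor
s=monitor.sense();ax=np.array([.6492,-.0613]);d=s['tcp_pos'][:2]-ax
print('r',np.hypot(*d),'ang',np.arctan2(d[1],d[0]))
E
```

```text
t: 15.25
tcp_pos: [0.6163, -0.1435, 0.1807]
tool_rot: [0.83, 0.558, -0.0, 0.002]
force: [-1.9, -3.2, 4.4]
finger_gap: 0.108
gripper_force: 20.3
r 0.08851734372979433 ang -1.9515462862866761
```

```bash
python3 -m pendant '[[[0.0007,-0.0107,0,0,0,0.805,0],[0.0007,-0.0107,0,0,0,0.805,0],[0.0007,-0.0107,0,0,0,0.805,0],[0.0007,-0.0107,0,0,0,0.805,0],[0.0007,-0.0107,0,0,0,0.805,0],[0.0007,-0.0107,0,0,0,0.805,0],[0.0007,-0.0107,0,0,0,0.805,0],[0.0007,-0.0107,0,0,0,0.805,0],[0.0007,-0.0107,0,0,0,0.805,0],[0.0007,-0.0107,0,0,0,0.805,0],[0.0007,-0.0107,0,0,0,0.805,0],[0.0007,-0.0107,0,0,0,0.805,0],[0.0006,-0.0094,0,0,0,0.71,0],[0,0,0,0,0,0,0],[0,0,0,0,0,0,0]]]'
python3 - <<'E'
import numpy as np
from station import monitor
s=monitor.sense();ax=np.array([.6492,-.0613]);d=s['tcp_pos'][:2]-ax
print('r',np.hypot(*d),'ang',np.arctan2(d[1],d[0]))
E
python3 plan.py
```

```text
t: 16.75
tcp_pos: [0.5618, -0.0541, 0.1805]
tool_rot: [1.0, -0.03, -0.001, 0.001]
force: [-5.6, -1.7, 10.9]
finger_gap: 0.104
gripper_force: 22.3
r 0.08773201327540983 ang 3.0594702273865995
t 16.75 pos [ 0.5618 -0.0541  0.1805] yaw -0.0604 tilt [-0.0022 -0.0011 -1.    ] F [-5.6 -1.7 10.9] gap 0.104 q [-0.29  0.53  1.65 -0.    0.96  1.34]
```

```bash
python3 -m pendant '[[[0,0,0,0,0,0,0.2],[0,0,0,0,0,0,0.4],[0,0,0,0,0,0,0.5],[0,0,0,0,0,0,0.5],[0,0,-0.03,0,0,0,0.5],[0,0,-0.045,0,0,0,0.5],[0,0,-0.045,0,0,0,0.5],[0,0,-0.045,0,0,0,0.5],[0,0,-0.045,0,0,0,0],[0,-0.045,0,0,0,0,0],[0,-0.045,0,0,0,0,0],[0,-0.045,0,0,0,0,0],[0,-0.045,0,0,0,0,0],[0,-0.045,0,0,0,0,0],[0,-0.045,0,0,0,0,0],[0,-0.045,0,0,0,0,0],[0,0,0,0,0,0,0],[0,0,0,0,0,0,0]]]'
python3 plan.py
python3 - <<'E'
from h import *
from station import eyes
import cv2
from scipy.optimize import least_squares
ims=[];ax=np.array([.6492,-.0613])
for n in('side','top'):
    d=eyes.snapshot(n);p=cloud(d)[d['depth']>0]
    q=p[(np.hypot(p[:,0]-.531,p[:,1]+.054)<.045)&(p[:,2]>.02)&(p[:,2]<.085)]
    if len(q)>10:
        f=least_squares(lambda a:np.hypot(q[:,0]-a[0],q[:,1]-a[1])-.026,[.531,-.055],loss='soft_l1',f_scale=.002);print(n,len(q),f.x.round(4))
    r=np.hypot(*(p[:,:2]-ax).T);q=p[(r>.056)&(r<.108)&(p[:,2]>.17)&(p[:,2]<.2)&(p[:,0]<.6)&(abs(p[:,1]+.055)<.04)]
    if len(q):
        m=q.mean(0)[:2]-ax;print(n,'spout',len(q),q.mean(0).round(4),np.arctan2(m[1],m[0]),np.polyfit(q[:,0],q[:,1],1))
    u,v=proj(d,[.58,-.055,.12])[0].astype(int);ims.append(cv2.resize(d['pixels'][v-50:v+50,u-40:u+40,::-1],None,fx=5,fy=5,interpolation=2))
    A=[u-40,v-50]
    for a in(3.06,3.0876): print(n,'tip px',a,((proj(d,[*(ax+.118*np.array([np.cos(a),np.sin(a)])),.11])[0]-A)*5).round()+[0 if n=='side' else 400,0])
cv2.imwrite('pics/spout.png',np.hstack(ims))
E
```

```text
t: 18.55
tcp_pos: [0.5777, 0.1985, 0.3466]
tool_rot: [1.0, -0.029, -0.0, 0.0]
force: [-0.2, 0.2, -0.1]
finger_gap: -0.001
gripper_force: 0.0
t 18.55 pos [0.5777 0.1985 0.3466] yaw -0.0578 tilt [-9.e-04 -7.e-04 -1.e+00] F [-0.2  0.2 -0.1] gap -0.001 q [ 0.15  0.41  1.34 -0.    1.39  1.78]
side 299 [ 0.5321 -0.0524]
side spout 41 [ 0.5667 -0.0502  0.1854] 3.0082269576283975 [-0.10335865  0.00834083]
side tip px 3.06 [267. 278.]
side tip px 3.0876 [269. 276.]
top 173 [ 0.5292 -0.0535]
top spout 76 [ 0.567  -0.0542  0.1885] 3.055812934995021 [-0.08066828 -0.00849268]
top tip px 3.06 [585. 340.]
top tip px 3.0876 [591. 341.]
```

View pics/spout.png

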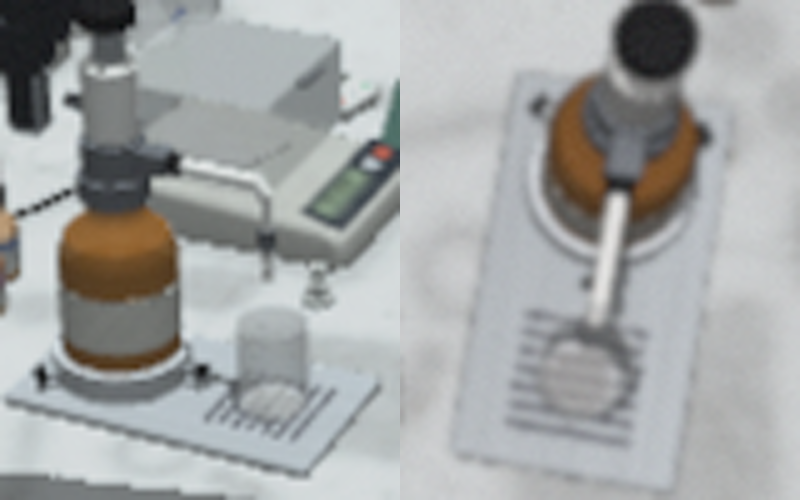

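The spout points over the drip plate: nozzle tip at about (267,275) on the left, above the beaker's mouth at (272,320). On the right, the spout line runs to the beaker at (588,375). The tip is within about 2–3 mm of the beaker axis. Now the plunger.

```bash
python3 plan.py 0.649 -0.0605 0.346 7 / 0.649 -0.0605 0.316 3
```

```text
t 18.65 pos [0.5779 0.197  0.3468] yaw -0.0604 tilt [-8.e-04 -6.e-04 -1.e+00] F [ 0.4 -0.8  0.7] gap 0.001 q [ 0.15  0.41  1.34 -0.    1.39  1.78]
-> [0.649, -0.0605, 0.346] 7 rows of [0.01545 0.04514 0.00016]
-> [0.649, -0.0605, 0.316] 3 rows of [ 1.00e-05 -1.00e-05  1.25e-02]
```

```bash
python3 -m pendant '[[[0.01545,0.0451,0,0,0,0,0],[0.01545,0.0451,0,0,0,0,0],[0.01545,0.0451,0,0,0,0,0],[0.01545,0.0451,0,0,0,0,0],[0.01545,0.0451,0,0,0,0,0],[0.01545,0.0451,0,0,0,0,0],[0.01545,0.0451,0,0,0,0,0],[0,0,0,0,0,0,0],[0,0,0.0125,0,0,0,0],[0,0,0.0125,0,0,0,0],[0,0,0.0125,0,0,0,0],[0,0,0,0,0,0,0],[0,0,0,0,0,0,0]]]'
python3 plan.py 0.649 -0.0605 0.305
```

```text
t: 19.95
tcp_pos: [0.649, -0.0584, 0.3166]
tool_rot: [1.0, -0.029, -0.001, -0.0]
force: [0.7, -0.1, -0.0]
finger_gap: 0.001
gripper_force: 0.0
t 19.95 pos [ 0.649  -0.0584  0.3166] yaw -0.0585 tilt [-1.1e-03  3.0e-04 -1.0e+00] F [ 0.7 -0.1 -0. ] gap 0.001 q [-0.26  0.5   1.27  0.    1.37  1.37]
-> [0.649, -0.0605, 0.305] 1 rows of [0.00018 0.00257 0.0145 ]
```

```bash
python3 -m pendant '[[[0,0.0025,0.005,0,0,0,0],[0,0,0.005,0,0,0,0],[0,0,0.005,0,0,0,0],[0,0,0,0,0,0,0],[0,0,0,0,0,0,0]]]'
python3 -m pendant '[[[0,0,0.004,0,0,0,0],[0,0,0.004,0,0,0,0],[0,0,0.003,0,0,0,0],[0,0,0,0,0,0,0],[0,0,0,0,0,0,0]]]'
```

```text
t: 20.45
tcp_pos: [0.6496, -0.0615, 0.3061]
tool_rot: [1.0, -0.03, 0.001, 0.0]
force: [-0.5, 1.3, 4.8]
finger_gap: -0.001
gripper_force: 2.5
t: 20.95
tcp_pos: [0.6497, -0.0615, 0.2979]
tool_rot: [1.0, -0.03, 0.001, 0.0]
force: [-1.8, 0.7, 7.5]
finger_gap: 0.002
gripper_force: 3.6
```

```bash
python3 -m pendant '[[[0,0,0.003,0,0,0,0],[0,0,0.003,0,0,0,0],[0,0,0.002,0,0,0,0],[0,0,0,0,0,0,0],[0,0,0,0,0,0,0]]]'
python3 -m pendant '[[[0,0,0.002,0,0,0,0],[0,0,0,0,0,0,0],[0,0,0,0,0,0,0]]]'
```

```text
t: 21.45
tcp_pos: [0.6497, -0.0615, 0.2931]
tool_rot: [1.0, -0.03, 0.002, 0.0]
force: [-2.5, 0.9, 12.0]
finger_gap: -0.002
gripper_force: 6.0
t: 21.75
tcp_pos: [0.6498, -0.0614, 0.293]
tool_rot: [1.0, -0.03, 0.002, 0.001]
force: [-4.8, 1.4, 16.7]
finger_gap: 0.001
gripper_force: 8.6
```

It is at the stop: the force rises with no further travel, 18 mm down. Releasing.

```bash
python3 -m pendant '[[[0,0,0,0,0,0,0],[0,0,-0.01,0,0,0,0],[0,0,-0.01,0,0,0,0],[0,0,-0.01,0,0,0,0],[0,0,-0.02,0,0,0,0],[0,0,-0.025,0,0,0,0],[0,-0.03,0,0,0,0,0],[0,-0.045,0,0,0,0,0],[0,-0.045,0,0,0,0,0],[0,-0.045,0,0,0,0,0],[0,-0.045,0,0,0,0,0],[0,-0.045,0,0,0,0,0],[0,-0.03,0,0,0,0,0],[0,0,0,0,0,0,0],[0,0,0,0,0,0,0],[0,0,0,0,0,0,0],[0,0,0,0,0,0,0]]]'
python3 - <<'E'
from h import *
from station import eyes
import cv2
ims=[];ax=np.array([.6492,-.0613])
for n in('side','top'):
    d=eyes.snapshot(n);p=cloud(d)[d['depth']>0]
    r=np.hypot(*(p[:,:2]-ax).T);print(n,'plunger z',np.percentile(p[(r<.012)&(p[:,2]>.26),2],50))
    q=p[(r>.056)&(r<.108)&(p[:,2]>.17)&(p[:,2]<.2)&(p[:,0]<.6)&(abs(p[:,1]+.055)<.04)];m=q.mean(0)[:2]-ax;print('spout',np.arctan2(m[1],m[0]))
    u,v=proj(d,[.58,0,.1])[0].astype(int);ims.append(cv2.resize(d['pixels'][v-100:v+100,max(0,u-133):u+133,::-1],(400,300)))
cv2.imwrite('pics/final.png',np.hstack(ims))
E
```

```text
t: 23.45
tcp_pos: [0.6629, 0.1647, 0.3481]
tool_rot: [1.0, -0.031, -0.0, 0.0]
force: [0.9, -0.6, 0.1]
finger_gap: -0.002
gripper_force: 0.0
side plunger z 0.2901320544285664
spout 3.002916449330817
top plunger z 0.2981777411718458
spout 3.0554475980662223
```

View pics/final.png

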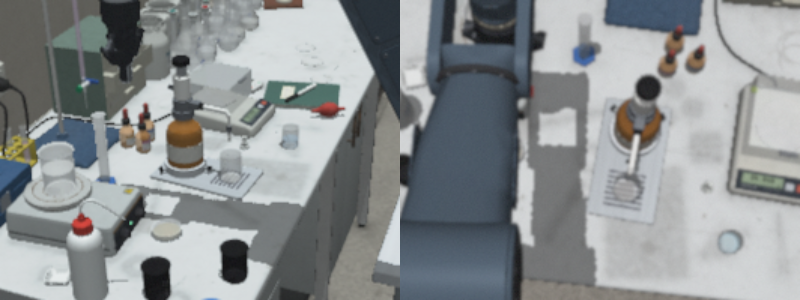

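The plunger is back up at z≈0.298. The beaker at (231,163) stands under the spout, and nothing else has moved. Handing in.

```bash
python3 -c "
from station import job
print(job.sign_off())"
```

```text
the job is handed in; nothing more can be done
None
```

The dose was drawn and the job handed in at about 23.5 s: the beaker stands on the drip plate with the spout tip about 2–3 mm from its centre, and the plunger went to its stop once and came fully back up.

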